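# Box up the soil sample and read its label

## Robot

A 6-joint arm with a two-finger parallel gripper is mounted at the origin on the work surface. World frame = base frame: x ahead of the robot, y to its left, z up, the work surface at z = 0. Lengths are in m, angles in degrees, forces in N, time in s.
With the tool pointing down it reaches from about 0.3 to 0.775 m from the base axis. Payload 14.6 kg.
Tool frame: the origin (TCP) lies between the finger pads; the fingertips stand 17 mm ahead of it and the grasp point (between the pads) lies 2 mm behind it; y points along the fingers, x is the direction in which the jaws open and shut, and the axes are right-handed (so a half turn about y gives the same grasp; the last joint's range is limited). The gripper opens to 85 mm and grips with 20 to 120 N. Pads are 22 mm wide; open, the fingers measure 114 mm over their backs; the gripper's body (76 mm by 85 mm) begins 54 mm behind the grasp point. The pads swing forward as they close: fully open they stand 13 mm farther back than shut.
Start: joints at [-70.909, 17.183, 87.147, -0, 75.671, -3.816], TCP at [0.214, -0.507, 0.248] pointing down, gripper open.
Joint ranges: [-173.82, 173.82], [-45.26, 126.66], [13.44, 144.39], [-59.66, 239.66], [0, 175.72], [-146.38, 146.38]. Speed limits (degrees/s): [127.2, 127.2, 147.25, 180, 180, 180].

## Interface

Orientations are given as [roll, pitch, yaw] about the fixed x, y, z axes, in that order (R = Rz(yaw) Ry(pitch) Rx(roll)).
In Python, from cell import r, optics gives the robot as it stands. The module is installed in compiled form; this text tells all that it offers.
- The arm moves only by the tool arm_command, never from a script. Its argument "series" is a list that holds one entry, the list of rows, each a list of 7 numbers: the shift along the tool's x, y, z in cm, then the turn, a rotation vector about the tool's x, y, z in rad, then the opening, from -1 (shut) to 1 (fully open), so that 0 is half open. A call has 1 to 8 rows; each row is the pose to reach, as a shift and turn from the pose measured when the call began, along the tool's axes at that moment; what a row does not reach only later rows make up. A row lasts 1/10 s, in which the tool goes at most 50 mm and 8.59 degrees, less where a joint would pass 70% of its speed; a pose out of reach is approached as far as the arm can. A call with a gripper value outside its range is refused whole. The fingers move at their own pace and stop on an object; "force" is the grip in N (left out, the last holds). Time passes only in rows, so rows that repeat a pose let the fingers close. It gives the time, the measured TCP pose, the force and the opening at its end, in the units of the state.
- r.state(): the state, without advancing time (a new reading comes with each control period).
- optics.read_camera(name): name is "side" or "top"; returns a dict with "image" (480x640x3 uint8, red, green, blue), "camera_matrix" (3x3 intrinsics, pixels), "D" ([k1, k2, p1, p2, k3] as OpenCV has them; the pictures are not rectified), "R" (3x3) and "t" (3): a world point X has camera coordinates R X + t. Camera axes: x right, y down, z forward; pixel columns grow to the right and rows downward; lengths in m; the calibration is good to about 2 mm. A picture is of the moment at which its call begins. There is no depth.
- r.hand_in(): hands the job in, once; it reports no verdict.
The state is a dict: "clock": time; "q": joint angles; "joint_velocities": joint speeds; "effort": joint torques, N m; "tcp_pos": TCP position; "tool_rot": TCP orientation; "contact_force": force on the tool from outside, world axes, zero at the start; "wrist_torque": the same for the moment, N m; "opening": finger opening in m.
Only numpy, scipy, OpenCV 4.12 (cv2) and the standard library are available. Lean on these libraries where they do the work, as an engineer would, in place of code of your own. Each camera call takes 0.05 s, during which the arm holds its last target. There are 200 camera calls.

## Task

Stand the jar with the orange cap upright in the empty half of the sample box, setting it down gently, then swing the box's lid shut and press its front edge down until the tab snaps behind the blue latch rim. With the lid shut, pick up the green handheld reader, hold its round cream head level and still, centred about 4 cm above the label on the lid, for a good second, and then set it down gently on its black rest pad, standing on its feet, centred and in line with the pad. Leave the other jars and everything else where they are.

Things in the scene. Friction and masses are not known exactly. Their poses are not given: they have to be found in the camera images.
- jar_orange: The jar to store: upright cylinder 56 mm diameter, 60 mm tall, dark brown body with an orange cap (top 16 mm). Origin: centre of its underside; z is its axis, up.
- jar_white: Another jar of the same size with a white cap; leave it. Origin: centre of its underside.
- jar_green: Another jar of the same size with a green cap; leave it. Origin: centre of its underside.
- jar_stored: Another jar of the same size with a yellow cap, already in one half of the sample box (local y about +0.05); leave it. Origin: centre of its underside.
- box: Sample box, fixed: frosted plastic, outside 170 (x) x 210 (y) x 80 mm (z), walls and floor 5 mm. Origin: centre of its underside, z up. A rib 4 mm wide, 30 mm high along x at y = 0 splits it into halves 160 x 98 mm; the half at y < 0 is empty (centre x = 0, y = -0.052). The lid is hinged along the +x wall; the -x wall is the front, with the latch rim.
- lid (a joint): Lid angle, rad: 0 shut, 1.57 upright, at most 2.0. The lid is a frosted plate with blue edges, 8 mm thick, 182 mm from hinge to front edge, 214 mm wide. It stays at whatever angle it is left. The tab under its front edge meets the latch rim at about 0.08 rad and takes a push of 5 to 10 N down on the front edge to snap past it; then it reads under 0.02.
- latch (a point): Middle of the top of the latch rim: an upright sprung blue strip 80 mm long (along the box's y) and 4 mm thick, before the box's front wall, its top 78 mm above the counter. The lid's blue tab, 60 mm wide and 20 mm deep, goes down between it and the wall.
- lid_hinge (a point): Middle of the lid's hinge line, 81 mm above the box's underside, at box x = 0.085. Axes turn with the lid: y along the hinge line, -x from the hinge to the lid's front edge, z out of the lid's upper (outer) face, which lies 8 mm from the hinge line.
- lid_edge (a point): Point on the lid's upper (outer) face in the middle of its front edge, 180 mm from the hinge. Same axes as lid_hinge.
- label (a point): Centre of the label, a 60 mm white square with black bars on the lid's upper (outer) face, 90 mm from the hinge. Same axes as lid_hinge: z points out of the face, up when the lid is shut.
- reader: Handheld reader, loose, 0.25 kg, 178 mm long (x): green handle (26 mm wide, z 0.030 to 0.054, x -0.085 to 0.037), round cream head (56 mm diameter, centre x = 0.065, z 0 to 0.050, with a 20 mm knob on top to 0.062), black foot (x -0.085 to -0.065, 40 mm wide, z 0 to 0.031). Origin: level with the underside of head and foot; z up.
- reader_grip (a point): Point in the reader's handle to grip across its 26 mm width: reader x = 0, y = 0, z = 0.042. Axes as the reader's.
- reader_eye (a point): Centre of the flat underside of the reader's round head, its sensing face, which looks down (along the reader's -z): reader x = 0.065, z = 0.
- pad: The reader's rest pad, fixed: black rubber 200 (x) x 95 (y) x 6 mm with two cream lines along its long sides. Origin: centre of its underside; the reader starts centred on it, its x along the pad's x, its origin 6 mm above the pad's.
- wash_bottle: White wash bottle with a blue cap, 64 mm diameter, 170 mm tall, a bystander. Origin: centre of its underside.
- beaker: White plastic beaker, 80 mm diameter, 90 mm tall, a bystander. Origin: centre of its underside.
- trowel: Spatula with a wooden handle, 180 mm long, lying on the counter, a bystander.
- spray_can: Can, 60 mm diameter, 150 mm tall, a bystander. Origin: centre of its underside.
Things that resemble listed ones, but are neither listed nor needed, are in the scene too. Leave any purple or red look-alike of the jar_orange alone. Several things have the shape of the pad; the one meant has the colours described above.

How it is judged (in metres and radians):
On the way, in this order (a step that is already met when the one before it is completed fails the run):
1. the orange-capped jar stands upright, let go, in the empty half of the box (x of jar_orange in the frame of box between -0.06 and 0.06 m and y of jar_orange in the frame of box between -0.085 and -0.02 m and z of jar_orange in the frame of box below 0.012 m and angle between jar_orange's own z axis and vertical below 0.1 rad and contact force between the fingers and jar_orange below 0.1 N and linear speed of jar_orange below 0.02 m/s), for 0.2 s.
2. the lid is shut with its tab behind the latch rim, the jar inside (x of jar_orange in the frame of box between -0.06 and 0.06 m and y of jar_orange in the frame of box between -0.085 and -0.02 m and z of jar_orange in the frame of box below 0.012 m and angle between jar_orange's own z axis and vertical below 0.1 rad and value of joint lid below 0.03 rad), for 0.2 s.
3. the reader's head is held level and still, centred within 20 mm, 20 to 60 mm above the label, for 0.8 s (value of joint lid below 0.03 rad and horizontal distance between reader_eye and label below 0.02 m and z of reader_eye in the frame of label between 0.02 and 0.06 m and angle between reader's own z axis and vertical below 0.17 rad and linear speed of reader below 0.03 m/s and angular speed of reader below 0.2 rad/s), for 0.8 s.
At the end, for the whole second after the job is handed in: The orange-capped jar stands upright on the floor of the box's empty half, the lid is snapped shut (below 0.03 rad), and the reader stands level and at rest on its pad, within 30 mm along and 22 mm across of the pad's centre and within 0.25 rad of its direction (either way round) (all of step 2 and x of reader in the frame of pad between -0.03 and 0.03 m and y of reader in the frame of pad between -0.022 and 0.022 m and z of reader in the frame of pad below 0.011 m and angle between reader's own z axis and vertical below 0.06 rad and angle between the x axis of reader and the x axis of pad, either way round below 0.25 rad and linear speed of each of reader, jar_orange below 0.02 m/s and velocity of joint lid below 0.05 rad/s); the robot touches nothing.
It fails at once if the jar is dropped or knocked (moves faster than 0.6 m/s while not held) (contact force between the fingers and jar_orange below 0.05 N and linear speed of jar_orange above 0.6 m/s).
It fails at once if the reader is dropped or knocked (moves faster than 0.6 m/s while not held) (contact force between the fingers and reader below 0.05 N and linear speed of reader above 0.6 m/s).
It fails at once if another jar or a bystander is moved more than 20 mm (distance of any of jar_white, jar_green, jar_stored, wash_bottle, beaker, trowel, spray_can from where it was at the start of the episode above 0.02 m).
It also fails if it takes over 72 s, if anything falls off the work surface, if the arm or the gripper's body presses on something with over 40 N, if the wrist force passes 120 N, or if a joint passes its speed limit or range.

## Working session

There is one attempt and no reset: what is moved stays moved. The work goes in short steps, Python scripts to look and compute and a tool call to move; the robot and the scene stay as the last step left them, time stands still between calls to the robot, and variables do not carry over. Pictures are saved under pics/ and viewed, about 8 in all and at most 12, crops included, and the job is handed in when it is done.

Besides the shell and the picture viewer there is one more tool, called after ">>>" by a JSON object that holds its "fn" and its "kwargs". arm_command: Moves the arm, as the interface text tells. Its arguments: {"type":"object","properties":{"series":{"type":"array"},"force":{"type":"number"}},"required":["series"]}

```bash
mkdir -p pics; cat > h.py <<'E'
import numpy as np, cv2
from cell import r, optics
def snap(n,f):
    c=optics.read_camera(n); cv2.imwrite(f,c["image"][:,:,::-1]); return c
def ray(c,px):
    u=cv2.undistortPoints(np.array([[px]],float),c["camera_matrix"],np.array(c["D"],float))[0,0]
    R=np.array(c["R"]);t=np.array(c["t"]); return -R.T@t, R.T@np.array([u[0],u[1],1.])
def atz(c,px,z):
    o,d=ray(c,px); return (o+d*(z-o[2])/d[2]).round(4)
def proj(c,X):
    return cv2.projectPoints(np.array(X,float).reshape(-1,3),cv2.Rodrigues(np.array(c["R"],float))[0],np.array(c["t"],float),c["camera_matrix"],np.array(c["D"],float))[0][:,0].round(1)
E
python3 - <<'E'
from h import *
for n in("top","side"):
    c=snap(n,f"pics/{n}0.png"); o,d=ray(c,(320,240)); print(n,o,d)
print(r.state())
E
```

```text
top [0.36366791 0.02885301 1.08357275] [ 0.13188413  0.00776659 -0.9913047 ]
side [-0.00668979  0.70626457  1.02521748] [ 0.41561448 -0.52983091 -0.7394534 ]
{'clock': 0.1, 'q': array([-7.09092548e+01,  1.72152678e+01,  8.71772357e+01,  1.91218093e-04,
        7.56709547e+01, -3.81450341e+00]), 'joint_velocities': array([ 0.00370223, -0.11642062, -0.14636137, -0.05740164,  0.09661235,
       -0.08073043]), 'effort': array([-6.60238638e-04, -5.44379926e+01, -3.62371337e+01, -1.34794864e-04,
        2.97457744e-03, -2.07629216e-05]), 'tcp_pos': array([ 0.21401063, -0.50644232,  0.24774739]), 'tool_rot': array([-8.99955935e+01,  6.33052645e-02, -6.70947963e+01]), 'contact_force': array([ 0.48413083,  0.12126361, -1.02478371]), 'wrist_torque': array([ 0.01826843,  0.03207633, -0.00400342]), 'opening': 0.0851606714351799}
```

View pics/top0.png

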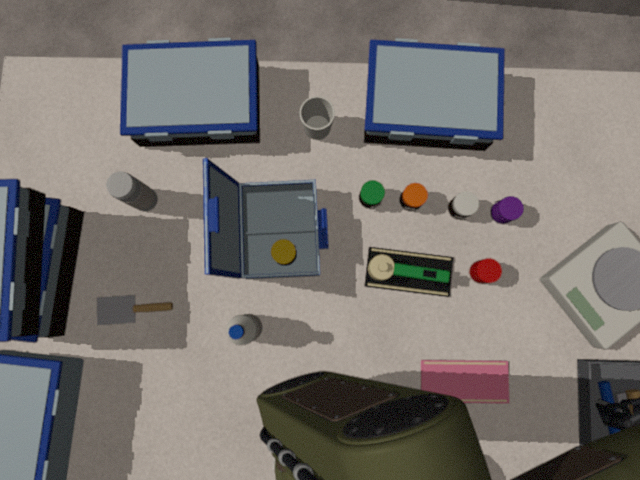

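View pics/side0.png

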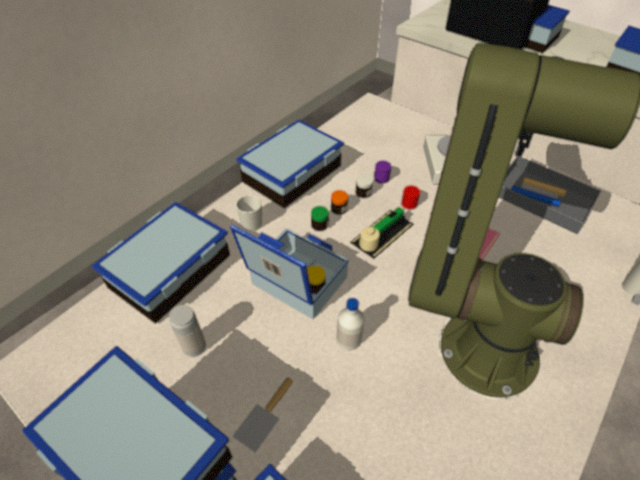

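The top view is the clearest. Image up is world +x and image left is world +y. The box is at (280,228) with its hinge on the left and the yellow stored jar at (284,252). 

- **Jar candidates:** green (372,193), orange (414,195), white (465,205), purple (508,209) and red (486,270). The one at (414,195) has the orange cap, so it is the target.
- **Pad candidates:** the black pad with cream lines at (409,271) fits the description. The pink one at (465,380) doesn't.

I'll confirm both in one enlarged crop.

```bash
python3 - <<'E'
from h import *
c=optics.read_camera("top"); im=c["image"]
cr=cv2.resize(im[150:310,190:520],None,fx=2.4,fy=2.4,interpolation=cv2.INTER_CUBIC); cv2.imwrite("pics/crop1.png",cr[:,:,::-1])
hsv=cv2.cvtColor(im,cv2.COLOR_RGB2HSV)
for n,(lo,hi),roi in [("orange",((5,150,80),(18,255,255)),(395,175,435,215)),("green",((40,100,40),(85,255,255)),(355,175,390,210)),("yellow",((18,150,60),(32,255,255)),(265,235,305,270)),("handle",((40,100,40),(85,255,255)),(365,250,455,295))]:
    m=cv2.inRange(hsv,lo,hi); k=np.zeros_like(m); a,b,e,f=roi;k[b:f,a:e]=1;m=m*k
    ys,xs=np.nonzero(m); x,y=xs.mean(),ys.mean()
    print(n,round(x,1),round(y,1),len(xs),xs.min(),xs.max(),ys.min(),ys.max(),atz(c,(x,y),.06))
print("white",atz(c,(465,205),.06),"purple",atz(c,(508,209),.06),"red",atz(c,(486,270),.06))
np.save("topcam.npy",c,allow_pickle=True)
E
```

```text
orange 414.4 194.9 469 402 427 183 206 [ 0.6084 -0.1727  0.06  ]
green 371.9 192.6 456 360 384 181 204 [ 0.6109 -0.0769  0.06  ]
yellow 283.2 251.5 463 271 295 240 263 [0.4718 0.1178 0.06  ]
handle 420.7 272.5 671 393 449 263 282 [ 0.4339 -0.1873  0.06  ]
white [ 0.5886 -0.2865  0.06  ] purple [ 0.5823 -0.3833  0.06  ] red [ 0.4436 -0.3318  0.06  ]
```

View pics/crop1.png

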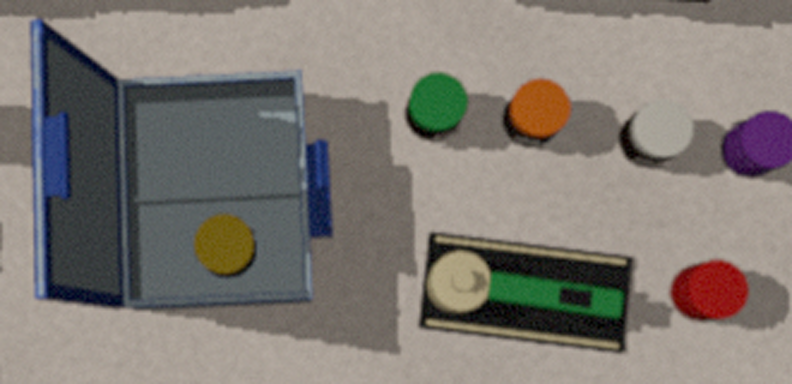

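The crop shows the orange cap at (540,108), between the green and white jars, with clear space above and below it. The black pad with cream lines has its corners at (431,234), (632,258), (625,350) and (421,326). The reader head is at (460,281), and the box rim corners are at (299,71), (311,300), (120,80) and (124,304).

```bash
python3 - <<'E'
from h import *
c=np.load("topcam.npy",allow_pickle=True).item()
f=lambda p:(190+p[0]/2.4-.3,150+p[1]/2.4-.3)
P=np.array([atz(c,f(p),.08) for p in [(299,71),(311,300),(124,304),(120,80)]]); print(P,P.mean(0),[np.linalg.norm(P[i]-P[i-1]) for i in range(4)])
x=(P[3]+P[2]-P[0]-P[1])[:2]; y=(P[1]+P[2]-P[0]-P[3])[:2]; print("box yaw",np.degrees(np.arctan2(x[1],x[0])),np.degrees(np.arctan2(y[1],y[0]))+90)
Q=np.array([atz(c,f(p),.006) for p in [(431,234),(632,258),(625,350),(421,326)]]); print(Q,Q.mean(0),[np.linalg.norm(Q[i]-Q[i-1]) for i in range(4)])
x=(Q[0]+Q[3]-Q[1]-Q[2])[:2]; print("pad yaw",np.degrees(np.arctan2(x[1],x[0])))
print("head",atz(c,f((460,281)),.056),"knob",atz(c,f((466,283)),.068),"handle mean",atz(c,(420.7,272.5),.06))
# lid: front-edge top corners, hinge dist 0.18: solve angle
for p in [(35,22),(40,297)]:
    o,d=ray(c,f(p))
    for z in(.2,.23,.25,.26): print(p,z,atz(c,f(p),z))
E
```

```text
[[0.6327 0.0534 0.08  ]
 [0.4214 0.036  0.08  ]
 [0.4128 0.2047 0.08  ]
 [0.6196 0.2188 0.08  ]] [0.521625 0.128225 0.08    ] [np.float64(0.16591796165575323), np.float64(0.21201521171840482), np.float64(0.1689190634593976), np.float64(0.20728012446927954)]
box yaw 93.71617623612389 -85.69142841564567
[[ 0.4934 -0.0784  0.006 ]
 [ 0.4756 -0.2741  0.006 ]
 [ 0.3864 -0.267   0.006 ]
 [ 0.4037 -0.0703  0.006 ]] [ 0.439775 -0.17245   0.006   ] [np.float64(0.09006497654471465), np.float64(0.19650783699384614), np.float64(0.0894821211192493), np.float64(0.1974593122645777)]
pad yaw 84.88852252481324
head [ 0.4444 -0.1009  0.056 ] knob [ 0.4418 -0.1049  0.068 ] handle mean [ 0.434  -0.1874  0.06  ]
(35, 22) 0.2 [0.636  0.2686 0.2   ]
(35, 22) 0.23 [0.6267 0.2605 0.23  ]
(35, 22) 0.25 [0.6206 0.255  0.25  ]
(35, 22) 0.26 [0.6175 0.2523 0.26  ]
(40, 297) 0.2 [0.4105 0.251  0.2   ]
(40, 297) 0.23 [0.4089 0.2434 0.23  ]
(40, 297) 0.25 [0.4078 0.2384 0.25  ]
(40, 297) 0.26 [0.4073 0.2359 0.26  ]
```

Sizes check out: box about 168×210, pad about 197×90. The jar is at (0.608,-0.173) and the box centre at (0.522,0.128) with yaw about 94°. The pad is at (0.440,-0.172) with yaw about 85°, and the lid leans back to roughly 1.75 rad. Next I'll work out the approach move.

```bash
cat >> h.py <<'E'
from scipy.spatial.transform import Rotation as Ro
def rel(p,yaw,frm=None,pitch=0):
    "tool-frame shift (cm) and turn (rad) to a tool-down pose"
    s=r.state(); p0,e0=(s["tcp_pos"],s["tool_rot"]) if frm is None else frm
    R0=Ro.from_euler("xyz",e0,degrees=True); R1=Ro.from_euler("xyz",[-90,pitch,yaw],degrees=True)
    return (R0.inv().apply(np.array(p)-p0)*100).round(2),(R0.inv()*R1).as_rotvec().round(3)
E
python3 -c "
from h import *
print(rel((.608,-.173,.15),-6))"
```

```text
(array([-15.37,   9.8 ,  49.27]), array([-1.000e-03, -1.066e+00, -1.000e-03]))
```

>>> {"fn": "arm_command", "kwargs": {"series": [[[-15.4, 9.8, 49.3, 0, -1.066, 0, 1], [-15.4, 9.8, 49.3, 0, -1.066, 0, 1], [-15.4, 9.8, 49.3, 0, -1.066, 0, 1], [-15.4, 9.8, 49.3, 0, -1.066, 0, 1], [-15.4, 9.8, 49.3, 0, -1.066, 0, 1], [-15.4, 9.8, 49.3, 0, -1.066, 0, 1], [-15.4, 9.8, 49.3, 0, -1.066, 0, 1], [-15.4, 9.8, 49.3, 0, -1.066, 0, 1]]], "force": 40}}

```text
clock: 0.95
tcp_pos: [0.5151, -0.2509, 0.1731]
tool_rot: [-90.0, 0.0, -5.7]
contact_force: [0.2, -1.1, 0.5]
opening: 0.0853
```

```bash
python3 -c "
from h import *
s=r.state();print(s['clock'],s['tcp_pos'],s['tool_rot'])
print(rel((.608,-.173,.13),-6))"
```

```text
0.95 [ 0.51512495 -0.25093366  0.17306311] [-8.99517626e+01  2.80921241e-02 -5.69641609e+00]
(array([8.47, 4.31, 8.67]), array([-0.001,  0.005, -0.   ]))
```

>>> {"fn": "arm_command", "kwargs": {"series": [[[8.5, 4.3, 8.7, 0, 0, 0, 1], [8.5, 4.3, 8.7, 0, 0, 0, 1], [8.5, 4.3, 8.7, 0, 0, 0, 1], [8.5, 4.3, 8.7, 0, 0, 0, 1], [8.5, 4.3, 8.7, 0, 0, 0, 1]]]}}

```text
clock: 1.45
tcp_pos: [0.6082, -0.1723, 0.1294]
tool_rot: [-89.9, 0.1, -5.6]
contact_force: [-0.5, -0.5, 0.5]
opening: 0.0853
```

```bash
python3 - <<'E'
from h import *
t=snap("top","pics/t1.png");s=snap("side","pics/s1.png")
a=cv2.resize(t["image"][140:260,340:500],None,fx=2.5,fy=2.5,interpolation=2);b=cv2.resize(s["image"][130:250,280:440],None,fx=2.5,fy=2.5,interpolation=2)
cv2.imwrite("pics/c2.png",np.hstack([a,b])[:,:,::-1])
np.save("sidecam.npy",s,allow_pickle=True)
print(proj(s,[.608,-.173,.06]))
print(r.state()["tcp_pos"],rel((.608,-.173,.04),-6))
E
```

```text
[[339.  195.2]]
[ 0.60788941 -0.17348467  0.13039472] (array([0.01, 9.04, 0.04]), array([-0.001,  0.005, -0.   ]))
```

View pics/c2.png

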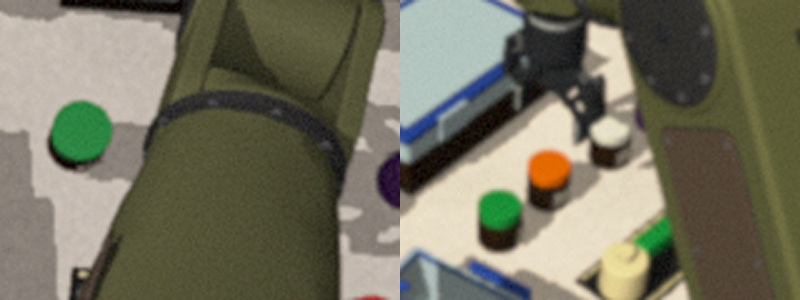

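Side crop: the orange cap is at (549,167), which is px (340,197) against a predicted (339,195). The open fingers straddle the point directly above it, so I'll descend and grip.

>>> {"fn": "arm_command", "kwargs": {"series": [[[0, 4, 0, 0, 0, 0, 1], [0, 7, 0, 0, 0, 0, 1], [0, 9, 0, 0, 0, 0, 1], [0, 9, 0, 0, 0, 0, 1], [0, 9, 0, 0, 0, 0, -1], [0, 9, 0, 0, 0, 0, -1], [0, 9, 0, 0, 0, 0, -1], [0, 9, 0, 0, 0, 0, -1]]], "force": 40}}

```text
clock: 2.35
tcp_pos: [0.6088, -0.174, 0.0427]
tool_rot: [-90.0, -0.2, -5.8]
contact_force: [-0.6, -0.7, 7.4]
opening: 0.0552
```

>>> {"fn": "arm_command", "kwargs": {"series": [[[0, 0, 0, 0, 0, 0, -1], [0, 0, 0, 0, 0, 0, -1], [0, -2, 0, 0, 0, 0, -1], [0, -5, 0, 0, 0, 0, -1], [0, -8, 0, 0, 0, 0, -1], [0, -11, 0, 0, 0, 0, -1], [0, -13, 0, 0, 0, 0, -1], [0, -13, 0, 0, 0, 0, -1]]]}}

```text
clock: 3.15
tcp_pos: [0.6093, -0.1742, 0.1757]
tool_rot: [-90.1, -0.4, -5.7]
contact_force: [-0.2, 0.0, -2.0]
opening: 0.0551
```

```bash
python3 - <<'E'
from h import *
s=r.state();print(s['clock'],s['tcp_pos'],s['tool_rot'],s['opening'],s['contact_force'])
print(rel((.574,.127,.17),-86))
E
```

```text
3.15 [ 0.60926798 -0.17420776  0.17572785] [-90.08803342  -0.44544381  -5.74436196] 0.055137881066209135 [-0.22454224  0.00711099 -1.965778  ]
(array([-6.53,  0.48, 29.62]), array([-0.004,  1.401,  0.008]))
```

>>> {"fn": "arm_command", "kwargs": {"series": [[[-1, 0, 4, 0, 0.14, 0, -1], [-2, 0, 8, 0, 0.28, 0, -1], [-3, 0, 12, 0, 0.42, 0, -1], [-3.5, 0, 16, 0, 0.56, 0, -1], [-4.5, 0, 20, 0, 0.7, 0, -1], [-5.5, 0, 24, 0, 0.84, 0, -1], [-6, 0, 27, 0, 0.98, 0, -1], [-6.5, 0.3, 29.6, 0, 1.12, 0, -1]]]}}

```text
clock: 3.95
tcp_pos: [0.5735, 0.1286, 0.1705]
tool_rot: [-89.7, -0.3, -70.2]
contact_force: [0.4, -0.2, -2.7]
opening: 0.0551
```

```bash
python3 - <<'E'
from h import *
s=r.state();print(s['clock'],s['tcp_pos'],s['tool_rot'],s['opening'],s['contact_force'])
print(rel((.574,.127,.17),-86))
E
```

```text
3.95 [0.57352451 0.12858568 0.17051554] [-89.7055049   -0.25335073 -70.19115352] 0.05509988688073671 [ 0.38708085 -0.19070991 -2.69502279]
(array([ 0.17,  0.05, -0.01]), array([-0.006,  0.276,  0.004]))
```

>>> {"fn": "arm_command", "kwargs": {"series": [[[0, 0, 0, 0, 0.14, 0, -1], [0.2, 0, 0, 0, 0.276, 0, -1], [0.2, 0, 0, 0, 0.276, 0, -1], [0.2, 0, 0, 0, 0.276, 0, -1]]]}}

```text
clock: 4.35
tcp_pos: [0.5739, 0.1266, 0.1696]
tool_rot: [-89.7, -0.2, -85.8]
contact_force: [0.1, -0.2, -2.0]
opening: 0.0546
```

```bash
python3 - <<'E'
from h import *
t=snap("top","pics/t2.png");s=snap("side","pics/s2.png")
a=cv2.resize(t["image"][150:290,190:350],None,fx=2.5,fy=2.5,interpolation=2);b=cv2.resize(s["image"][180:320,210:370],None,fx=2.5,fy=2.5,interpolation=2)
cv2.imwrite("pics/c3.png",np.hstack([a,b])[:,:,::-1])
st=r.state();print(st["tcp_pos"],st["tool_rot"],rel((.574,.127,.049),-86))
E
```

```text
[0.57406104 0.12650785 0.17000827] [-89.68788045  -0.1675928  -85.84168325] (array([-0.08, 12.1 , -0.07]), array([-0.005,  0.003,  0.003]))
```

View pics/c3.png

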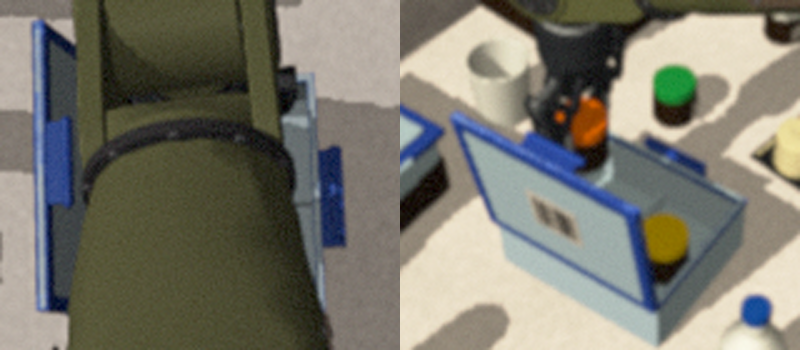

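The side crop shows the jar at (588,130) hanging over the empty half, clear of the lid. I'll lower it, slowly at the end.

>>> {"fn": "arm_command", "kwargs": {"series": [[[0, 3, 0, 0, 0, 0, -1], [0, 6, 0, 0, 0, 0, -1], [0, 8.5, 0, 0, 0, 0, -1], [0, 10, 0, 0, 0, 0, -1], [0, 11, 0, 0, 0, 0, -1], [0, 11.5, 0, 0, 0, 0, -1], [0, 11.8, 0, 0, 0, 0, -1], [0, 11.9, 0, 0, 0, 0, -1]]]}}

```text
clock: 5.25
tcp_pos: [0.5751, 0.1263, 0.0515]
tool_rot: [-89.6, -0.2, -85.8]
contact_force: [-0.0, -0.0, -3.2]
opening: 0.055
```

>>> {"fn": "arm_command", "kwargs": {"series": [[[0, 0.1, 0, 0, 0, 0, -1], [0, 0.2, 0, 0, 0, 0, -1], [0, 0.2, 0, 0, 0, 0, -1]]]}}

```text
clock: 5.55
tcp_pos: [0.5752, 0.1263, 0.0498]
tool_rot: [-89.6, -0.2, -85.8]
contact_force: [-0.0, 0.2, -2.0]
opening: 0.0551
```

>>> {"fn": "arm_command", "kwargs": {"series": [[[0, 0.1, 0, 0, 0, 0, -1], [0, 0.2, 0, 0, 0, 0, -1], [0, 0.2, 0, 0, 0, 0, -1]]]}}

```text
clock: 5.85
tcp_pos: [0.5753, 0.1263, 0.0478]
tool_rot: [-89.6, -0.2, -85.8]
contact_force: [0.8, -0.1, -1.1]
opening: 0.0549
```

>>> {"fn": "arm_command", "kwargs": {"series": [[[0, 0.1, 0, 0, 0, 0, -1], [0, 0.2, 0, 0, 0, 0, -1], [0, 0.2, 0, 0, 0, 0, -1]]]}}

```text
clock: 6.15
tcp_pos: [0.5757, 0.1263, 0.0476]
tool_rot: [-89.5, -0.2, -85.8]
contact_force: [-9.4, -3.3, 18.3]
opening: 0.0551
```

Contact: the floor carries the jar, with the TCP at 0.0476 as predicted. I'll relieve the push, then open.

>>> {"fn": "arm_command", "kwargs": {"series": [[[0, 0, 0, 0, 0, 0, -1], [0, 0, 0, 0, 0, 0, -1], [0, 0, 0, 0, 0, 0, 0.65], [0, 0, 0, 0, 0, 0, 0.65], [0, 0, 0, 0, 0, 0, 0.65], [0, 0, 0, 0, 0, 0, 0.65], [0, 0, 0, 0, 0, 0, 0.65]]]}}

```text
clock: 6.85
tcp_pos: [0.5756, 0.1263, 0.0476]
tool_rot: [-89.5, -0.2, -85.8]
contact_force: [-0.3, -0.1, -0.3]
opening: 0.0703
```

>>> {"fn": "arm_command", "kwargs": {"series": [[[0, -1, 0, 0, 0, 0, 0.65], [0, -3, 0, 0, 0, 0, 0.65], [0, -6, 0, 0, 0, 0, 0.65], [0, -10, 0, 0, 0, 0, 0.65], [0, -15, 0, 0, 0, 0, 0.65], [0, -20, 0, 0, 0, 0, 0.65], [0, -25, 0, 0, 0, 0, 0.65], [0, -30, 0, 0, 0, 0, 0]]]}}

```text
clock: 7.65
tcp_pos: [0.5725, 0.1269, 0.3508]
tool_rot: [-89.5, -0.2, -85.8]
contact_force: [0.8, 0.9, -0.9]
opening: 0.0573
```

```bash
python3 - <<'E'
from h import *
s=snap("side","pics/s3.png")
a=cv2.resize(s["image"][190:330,200:370],None,fx=3.5,fy=3.5,interpolation=2)
cv2.imwrite("pics/c4.png",a[:,:,::-1])
st=r.state();print(st["clock"],st["tcp_pos"],st["tool_rot"],proj(s,[[.575,.1265,.065],[.575,.1265,.005]]))
E
```

```text
7.7 [0.5734341  0.12710062 0.35987387] [-88.82430283  -0.09738141 -85.81896398] [[283.9 255.5]
 [285.1 269. ]]
```

View pics/c4.png

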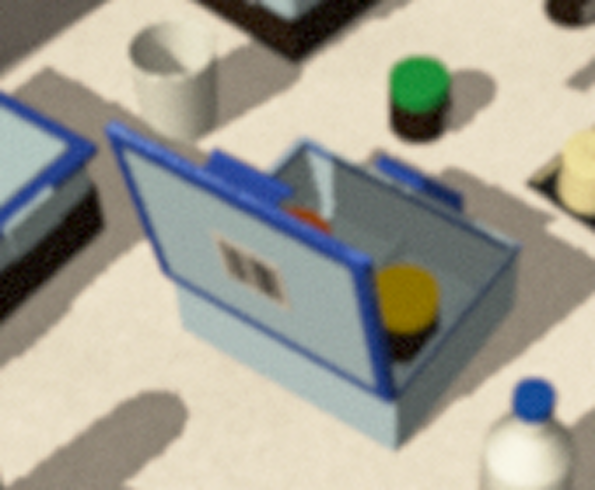

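The orange cap shows at (308,218) behind the lid, so the jar is standing in the empty half. Next I'll swing the hand round behind the lid with the fingers shut.

```bash
python3 - <<'E'
from h import *
t=np.load("topcam.npy",allow_pickle=True).item();s=np.load("sidecam.npy",allow_pickle=True).item()
f=lambda p:(190+p[0]/2.4-.3,150+p[1]/2.4-.3); g=lambda p:(200+p[0]/3.5-.4,190+p[1]/3.5-.4)
for a,b in [((35,22),(110,128)),((40,297),(372,255))]:
    o1,d1=ray(t,f(a));o2,d2=ray(s,g(b)); k=np.linalg.lstsq(np.c_[d1,-d2],o2-o1,rcond=None)[0]; print(o1+d1*k[0],o2+d2*k[1])
W=lambda s,z:(.5216-.065*s,.128+.998*s,z)
print(rel(W(.20,.36),-86)); print(W(.2,.36))
E
```

```text
[0.61828983 0.25304159 0.25736099] [0.61669211 0.25210975 0.25661576]
[0.40700282 0.23441129 0.26586602] [0.40346041 0.23244067 0.2651829 ]
(array([-20.47,  -0.15,  -5.  ]), array([-0.021,  0.003,  0.002]))
(0.5085999999999999, 0.3276, 0.36)
```

>>> {"fn": "arm_command", "kwargs": {"series": [[[-5, 0, -1.2, -0.02, 0, 0, -1], [-10, 0, -2.5, -0.02, 0, 0, -1], [-15, 0, -3.8, -0.02, 0, 0, -1], [-20, 0, -5, -0.02, 0, 0, -1], [-20.5, 3, -5, -0.02, 0, 0, -1], [-20.5, 7, -5, -0.02, 0, 0, -1], [-20.5, 11, -5, -0.02, 0, 0, -1], [-20.5, 11.5, -5, -0.02, 0, 0, -1]]]}}

```text
clock: 8.5
tcp_pos: [0.5096, 0.3272, 0.2395]
tool_rot: [-90.3, -0.3, -85.8]
contact_force: [0.1, -1.3, -1.1]
opening: -0.0002
```

```bash
python3 - <<'E'
from h import *
W=lambda s,z:(.5216-.065*s,.128+.998*s,z)
st=r.state();print(st["clock"],st["tcp_pos"],st["tool_rot"],st["opening"],st["contact_force"])
print("to90",rel(W(.108,.248),-86)[0])
for th in (100,90,80,70,60,50,40,30,20,10,5,0):
    a=np.radians(th);q=.15;print(th,rel(W(.1-q*np.cos(a)+.008*np.sin(a),.098+q*np.sin(a)+.008*np.cos(a)),-86)[0])
E
```

```text
8.5 [0.5095857  0.32722149 0.23946417] [-90.33844502  -0.2710111  -85.80725416] -0.0002054549930938434 [ 0.12720654 -1.2550786  -1.05869365]
to90 [ 9.16 -0.81 -0.18]
100 [ 6.57 -0.45 -0.15]
90 [ 9.16 -0.81 -0.18]
80 [11.78 -0.71 -0.2 ]
70 [14.34 -0.15 -0.21]
60 [16.76  0.84 -0.23]
50 [18.98  2.23 -0.24]
40 [20.91  3.99 -0.24]
30 [22.52  6.06 -0.24]
20 [23.74  8.38 -0.24]
10 [24.54 10.87 -0.23]
5 [24.77 12.16 -0.23]
0 [24.89 13.47 -0.22]
```

>>> {"fn": "arm_command", "kwargs": {"series": [[[3, 0, 0, 0, 0, 0, -1], [5.5, -0.3, -0.1, 0, 0, 0, -1], [7.5, -0.7, -0.1, 0, 0, 0, -1], [9.2, -0.8, -0.2, 0, 0, 0, -1], [11.8, -0.7, -0.2, 0, 0, 0, -1], [14.3, -0.2, -0.2, 0, 0, 0, -1], [16.8, 0.8, -0.2, 0, 0, 0, -1]]]}}

```text
clock: 9.2
tcp_pos: [0.5204, 0.1586, 0.2344]
tool_rot: [-90.1, -0.2, -85.8]
contact_force: [1.5, 1.4, 0.2]
opening: 0.0
```

```bash
python3 - <<'E'
from h import *
s=snap("side","pics/s4.png");cv2.imwrite("pics/c5.png",cv2.resize(s["image"][150:330,170:400],None,fx=2.5,fy=2.5,interpolation=2)[:,:,::-1])
W=lambda s,z:(.5216-.065*s,.128+.998*s,z)
st=r.state();print(st["clock"],st["tcp_pos"],st["tool_rot"],st["opening"],st["contact_force"])
for th in (60,50,40,30,20,10,5,0):
    a=np.radians(th);q=.15;print(th,rel(W(.1-q*np.cos(a)+.008*np.sin(a),.098+q*np.sin(a)+.008*np.cos(a)),-86)[0])
E
```

```text
9.25 [0.52013579 0.15565775 0.23229962] [-90.31008076  -0.3114515  -85.89403656] -2.6264204004113774e-05 [ 0.18993853 -3.26595999 -2.10116522]
60 [-0.42  0.04 -0.03]
50 [ 1.79  1.44 -0.04]
40 [ 3.73  3.2  -0.04]
30 [ 5.33  5.27 -0.04]
20 [ 6.55  7.58 -0.04]
10 [ 7.35 10.08 -0.03]
5 [ 7.58 11.37 -0.02]
0 [ 7.7  12.67 -0.02]
```

View pics/c5.png

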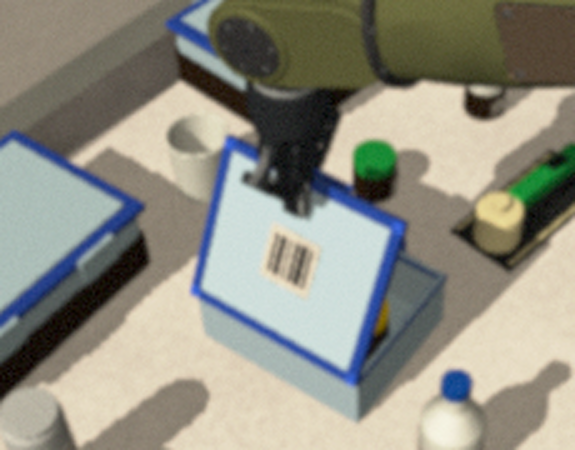

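The fingertips at (300,208) push the lid's outer face near the front edge, and the lid is at about 60°. I'll carry on along the arc.

>>> {"fn": "arm_command", "kwargs": {"series": [[[1.8, 1.4, 0, 0, 0, 0, -1], [3.7, 3.2, 0, 0, 0, 0, -1], [5.3, 5.3, 0, 0, 0, 0, -1], [6.6, 7.6, 0, 0, 0, 0, -1], [7.5, 9.5, 0, 0, 0, 0, -1], [8.2, 10.6, 0, 0, 0, 0, -1]]]}}

```text
clock: 9.85
tcp_pos: [0.5256, 0.0727, 0.1266]
tool_rot: [-90.3, -0.3, -85.9]
contact_force: [-0.2, 0.7, 0.5]
opening: 0.0002
```

```bash
python3 - <<'E'
from h import *
W=lambda s,z:(.5216-.065*s,.128+.998*s,z)
st=r.state();print(st["clock"],st["tcp_pos"],st["contact_force"])
print(rel(W(-.075,.106),-86), rel(W(-.075,.115),-86))
E
```

```text
9.85 [0.52559809 0.07266147 0.12657828] [-0.20767064  0.66087941  0.51304755]
(array([ 1.94,  2.07, -0.04]), array([0.006, 0.001, 0.005])) (array([ 1.95,  1.17, -0.04]), array([0.006, 0.001, 0.005]))
```

>>> {"fn": "arm_command", "kwargs": {"series": [[[1, -0.4, 0, 0, 0, 0, -1], [1.9, -0.4, 0, 0, 0, 0, -1], [1.9, 0.2, 0, 0, 0, 0, -1], [1.9, 0.6, 0, 0, 0, 0, -1], [1.9, 0.9, 0, 0, 0, 0, -1], [1.9, 1.1, 0, 0, 0, 0, -1]]]}}

```text
clock: 10.45
tcp_pos: [0.5274, 0.0537, 0.1177]
tool_rot: [-90.2, -0.3, -85.9]
contact_force: [-17.2, -4.4, 43.2]
opening: -0.0004
```

>>> {"fn": "arm_command", "kwargs": {"series": [[[0, 0.2, 0, 0, 0, 0, -1], [0, 0.4, 0, 0, 0, 0, -1], [0, 0.6, 0, 0, 0, 0, -1]]]}}

```text
clock: 10.75
tcp_pos: [0.5276, 0.0537, 0.1125]
tool_rot: [-90.2, -0.4, -85.9]
contact_force: [-0.1, -2.5, 3.8]
opening: -0.0
```

>>> {"fn": "arm_command", "kwargs": {"series": [[[0, 0.1, 0, 0, 0, 0, -1], [0, 0.2, 0, 0, 0, 0, -1], [0, 0.3, 0, 0, 0, 0, -1], [0, 0.3, 0, 0, 0, 0, -1]]]}}

```text
clock: 11.15
tcp_pos: [0.5275, 0.0539, 0.1092]
tool_rot: [-90.2, -0.4, -85.9]
contact_force: [0.0, 1.0, -0.1]
opening: 0.0
```

>>> {"fn": "arm_command", "kwargs": {"series": [[[0, 0.1, 0, 0, 0, 0, -1], [0, 0.2, 0, 0, 0, 0, -1], [0, 0.2, 0, 0, 0, 0, -1]]]}}

```text
clock: 11.45
tcp_pos: [0.5274, 0.054, 0.1069]
tool_rot: [-90.2, -0.4, -85.9]
contact_force: [0.4, -0.4, 0.2]
opening: -0.0004
```

>>> {"fn": "arm_command", "kwargs": {"series": [[[0, 0.1, 0, 0, 0, 0, -1], [0, 0.2, 0, 0, 0, 0, -1], [0, 0.2, 0, 0, 0, 0, -1]]]}}

```text
clock: 11.75
tcp_pos: [0.5275, 0.054, 0.1058]
tool_rot: [-90.2, -0.4, -85.9]
contact_force: [-4.3, -0.8, 10.9]
opening: 0.0002
```

The lid's top face now stops the fingers at TCP z 0.1058, and 0.106 was predicted for shut. So it snapped: a force peak at the latch, then free travel, then a firm stop. I'll retreat and look from above.

>>> {"fn": "arm_command", "kwargs": {"series": [[[0, -3, 0, 0, 0, 0, -1], [0, -7, 0, 0, 0, 0, -1], [3, -11, -1, 0, -0.14, 0, 0.4], [6, -12, -2, 0, -0.28, 0, 0.4], [10, -12, -3.5, 0, -0.42, 0, 0.4], [14, -12, -5, 0, -0.56, 0, 0.4], [18, -12, -7, 0, -0.7, 0, 0.4], [20, -12, -8, 0, -0.84, 0, 0.4]]]}}

```text
clock: 12.55
tcp_pos: [0.4614, -0.1526, 0.2273]
tool_rot: [-90.4, -0.1, -37.6]
contact_force: [0.9, 0.4, 0.8]
opening: 0.0598
```

```bash
python3 - <<'E'
from h import *
t=snap("top","pics/t5.png");s=snap("side","pics/s5.png")
a=cv2.resize(t["image"][160:300,200:360],None,fx=2.5,fy=2.5,interpolation=2);b=cv2.resize(s["image"][200:340,230:390],None,fx=2.5,fy=2.5,interpolation=2)
cv2.imwrite("pics/c6.png",np.hstack([a,b])[:,:,::-1])
st=r.state();print(st["clock"],st["tcp_pos"],st["tool_rot"],st["opening"],rel((.440,-.172,.15),-5))
E
```

```text
12.65 [ 0.46148393 -0.15285485  0.22733671] [-90.40509196  -0.12592583 -37.64412073] 0.05958828334918477 (array([-0.55,  7.75, -2.77]), array([ 0.008, -0.57 ,  0.   ]))
```

View pics/c6.png

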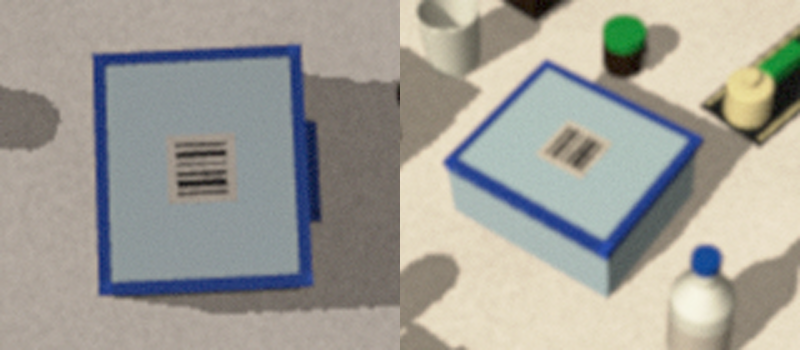

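The lid lies flat and shut. The label centre is at (202,168) in the left crop, which is px (280.5,227). Next is the reader.

>>> {"fn": "arm_command", "kwargs": {"series": [[[-0.5, 0, -2.8, 0, -0.14, 0, 0.4], [-0.5, 0, -2.8, 0, -0.28, 0, 0.4], [-0.5, 2, -2.8, 0, -0.43, 0, 0.4], [-0.5, 4, -2.8, 0, -0.57, 0, 0.4], [-0.5, 6, -2.8, 0, -0.57, 0, 0.4], [-0.5, 7.7, -2.8, 0, -0.57, 0, 0.4], [-0.5, 7.7, -2.8, 0, -0.57, 0, 0.4]]]}}

```text
clock: 13.35
tcp_pos: [0.4396, -0.1716, 0.1487]
tool_rot: [-90.3, 0.3, -5.1]
contact_force: [0.3, -0.1, 0.8]
opening: 0.0599
```

```bash
python3 - <<'E'
from h import *
t=np.load("topcam.npy",allow_pickle=True).item()
print("label",atz(t,(280.4,226.8),.089))
s=snap("side","pics/s6.png");cv2.imwrite("pics/c7.png",cv2.resize(s["image"][140:280,320:480],None,fx=4,fy=4,interpolation=2)[:,:,::-1])
st=r.state();print(st["clock"],st["tcp_pos"],st["tool_rot"],st["opening"],rel((.440,-.172,.047),-5))
# predicted reader points: head top knob centre, grip point on top, handle end
u=np.array([np.cos(np.radians(85)),np.sin(np.radians(85))])
for x,z in((.065,.068),(0,.06),(-.085,.06)): print(x,[ (p-[320,140])*4 for p in proj(s,[*(np.array([.44,-.172])+x*u),z])])
# side-view measurement of grip height line
E
```

```text
label [0.5224 0.1235 0.089 ]
13.4 [ 0.44015964 -0.17193178  0.1501183 ] [-90.36892571   0.19952091  -5.04970438] 0.059902993616531466 (array([ 0.02, 10.31,  0.06]), array([ 0.006, -0.001, -0.003]))
0.065 [array([200.4, 353.2])]
0 [array([254. , 315.6])]
-0.085 [array([321.6, 259.6])]
```

View pics/c7.png

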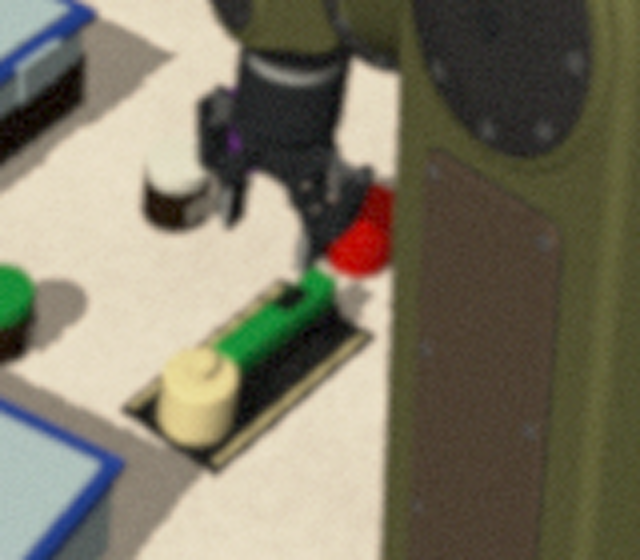

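The knob is at (207,365) and the handle end at (318,275), both within about 3 px of prediction (a few mm). The open fingers line up over the handle, so I'll descend and grip.

>>> {"fn": "arm_command", "kwargs": {"series": [[[0, 4, 0, 0, 0, 0, 0.4], [0, 7.5, 0, 0, 0, 0, 0.4], [0, 9.5, 0, 0, 0, 0, 0.4], [0, 10.3, 0, 0, 0, 0, 0.4], [0, 10.3, 0, 0, 0, 0, 0.4], [0, 10.3, 0, 0, 0, 0, -1], [0, 10.3, 0, 0, 0, 0, -1], [0, 10.3, 0, 0, 0, 0, -1]]], "force": 60}}

```text
clock: 14.2
tcp_pos: [0.4404, -0.1729, 0.0485]
tool_rot: [-90.4, 0.1, -5.1]
contact_force: [-3.3, 0.7, 7.8]
opening: 0.0253
```

>>> {"fn": "arm_command", "kwargs": {"series": [[[0, 0, 0, 0, 0, 0, -1], [0, 0, 0, 0, 0, 0, -1], [0, 0, 0, 0, 0, 0, -1]]]}}

```text
clock: 14.5
tcp_pos: [0.4404, -0.1728, 0.0486]
tool_rot: [-90.4, 0.1, -5.1]
contact_force: [0.6, -0.1, -2.3]
opening: 0.0251
```

Gripped (opening 25 mm). I'll lift and carry it to over the label.

>>> {"fn": "arm_command", "kwargs": {"series": [[[0, -0.5, 0, 0, 0, 0, -1], [0, -2, 0, 0, 0, 0, -1], [0, -5, 0, 0, 0, 0, -1], [0, -8.5, 0, 0, 0, 0, -1], [0, -12, 0, 0, 0, 0, -1], [0, -14, 0, 0, 0, 0, -1], [0, -15, 0, 0, 0, 0, -1], [0, -15, 0, 0, 0, 0, -1]]]}}

```text
clock: 15.3
tcp_pos: [0.4409, -0.1719, 0.1994]
tool_rot: [-90.4, -0.0, -5.1]
contact_force: [-0.2, 0.1, -2.3]
opening: 0.0251
```

```bash
python3 - <<'E'
from h import *
st=r.state();print(st["clock"],st["tcp_pos"],st["tool_rot"],st["opening"],st["contact_force"],st["wrist_torque"],rel((.5166,.0568,.172),-5))
E
```

```text
15.3 [ 0.4409105  -0.17188143  0.1994434 ] [-9.04475839e+01 -2.08420514e-02 -5.07191050e+00] 0.025133476375710877 [-0.15185452  0.13956334 -2.25547097] [-0.0145786   0.00858552 -0.01392002] (array([ 5.52,  2.56, 23.47]), array([ 0.008, -0.001,  0.   ]))
```

>>> {"fn": "arm_command", "kwargs": {"series": [[[0.5, 0, 2, 0, 0, 0, -1], [1.3, 0, 5.5, 0, 0, 0, -1], [2.3, 0, 10, 0, 0, 0, -1], [3.5, 0, 15, 0, 0, 0, -1], [4.5, 0.5, 19.5, 0, 0, 0, -1], [5.3, 1.2, 22.5, 0, 0, 0, -1], [5.5, 2, 23.5, 0, 0, 0, -1], [5.5, 2.5, 23.5, 0, 0, 0, -1]]]}}

```text
clock: 16.1
tcp_pos: [0.5159, 0.058, 0.1705]
tool_rot: [-90.5, 0.2, -5.0]
contact_force: [0.6, -0.4, -2.0]
opening: 0.0246
```

```bash
python3 - <<'E'
from h import *
t=snap("top","pics/t8.png");s=snap("side","pics/s8.png")
a=cv2.resize(t["image"][160:300,200:360],None,fx=2.5,fy=2.5,interpolation=2);b=cv2.resize(s["image"][160:300,230:390],None,fx=2.5,fy=2.5,interpolation=2)
cv2.imwrite("pics/c8.png",np.hstack([a,b])[:,:,::-1])
st=r.state();print(st["clock"],st["tcp_pos"],st["tool_rot"],st["opening"],st["contact_force"],rel((.5166,.0568,.172),-5))
q=np.array([.5224,.1235])
print("pred side crop knob,eye",[((p-[230,160])*2.5+[400,0]) for p in proj(s,[[*q,.191],[*q,.129],[*q,.089]])],"top",[(p-[200,160])*2.5 for p in proj(t,[[*q,.191],[*q,.129]])])
E
```

```text
16.2 [0.51568684 0.05629077 0.17109063] [-90.48224501   0.13663531  -5.09144888] 0.02512734855573618 [-0.68957261  0.41831496 -1.49091283] (array([ 0.09, -0.09,  0.06]), array([ 0.008, -0.002, -0.002]))
pred side crop knob,eye [array([569., 181.]), array([571. , 221.5]), array([572., 246.])] top [array([189.5, 146. ]), array([196.75, 159.25])]
```

View pics/c8.png

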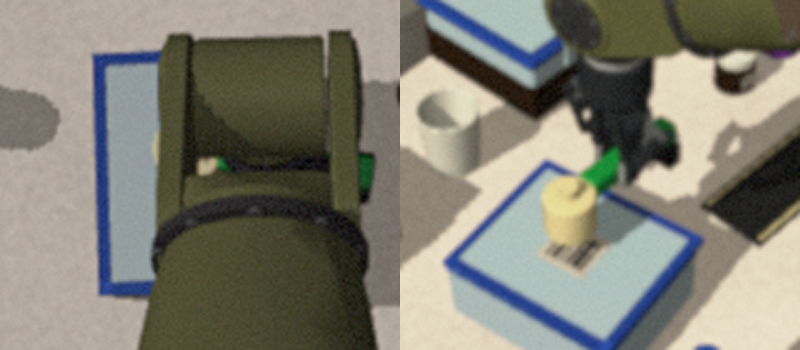

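In the right crop the head is level over the label, with the knob at (575,186) against a predicted (569,181), so it's within about 5 mm of centre. I'll hold it still.

>>> {"fn": "arm_command", "kwargs": {"series": [[[0.2, 0, 0.1, 0, 0, 0, -1], [0.2, 0, 0.1, 0, 0, 0, -1], [0.2, 0, 0.1, 0, 0, 0, -1], [0.2, 0, 0.1, 0, 0, 0, -1], [0.2, 0, 0.1, 0, 0, 0, -1], [0.2, 0, 0.1, 0, 0, 0, -1], [0.2, 0, 0.1, 0, 0, 0, -1], [0.2, 0, 0.1, 0, 0, 0, -1]]]}}

```text
clock: 17.0
tcp_pos: [0.5177, 0.0571, 0.1711]
tool_rot: [-90.5, 0.1, -5.1]
contact_force: [-1.3, -0.3, -1.8]
opening: 0.0253
```

>>> {"fn": "arm_command", "kwargs": {"series": [[[0, 0, 0, 0, 0, 0, -1], [0, 0, 0, 0, 0, 0, -1], [0, 0, 0, 0, 0, 0, -1], [0, 0, 0, 0, 0, 0, -1], [0, 0, 0, 0, 0, 0, -1], [0, 0, 0, 0, 0, 0, -1], [0, 0, 0, 0, 0, 0, -1], [0, 0, 0, 0, 0, 0, -1]]]}}

```text
clock: 17.8
tcp_pos: [0.5178, 0.0571, 0.1711]
tool_rot: [-90.5, 0.1, -5.1]
contact_force: [-0.2, -0.1, -1.6]
opening: 0.025
```

```bash
python3 - <<'E'
from h import *
st=r.state();print(st["clock"],st["tcp_pos"],st["tool_rot"],rel((.440,-.172,.2),-5.1))
E
```

```text
17.8 [0.51775411 0.05713909 0.17107624] [-90.48166202   0.13741825  -5.08730115] (array([ -5.72,  -2.68, -23.54]), array([ 0.008,  0.   , -0.002]))
```

>>> {"fn": "arm_command", "kwargs": {"series": [[[-0.3, -1, -1, 0, 0, 0, -1], [-1.2, -2.5, -5, 0, 0, 0, -1], [-2.3, -2.7, -9.5, 0, 0, 0, -1], [-3.4, -2.7, -14, 0, 0, 0, -1], [-4.5, -2.7, -18.5, 0, 0, 0, -1], [-5.4, -2.7, -22, 0, 0, 0, -1], [-5.7, -2.7, -23.5, 0, 0, 0, -1], [-5.7, -2.7, -23.5, 0, 0, 0, -1]]]}}

```text
clock: 18.6
tcp_pos: [0.4394, -0.1737, 0.201]
tool_rot: [-90.5, 0.1, -5.3]
contact_force: [-0.7, -0.4, -2.7]
opening: 0.0254
```

```bash
python3 - <<'E'
from h import *
st=r.state();print(st["clock"],st["tcp_pos"],st["tool_rot"],rel((.440,-.172,.0486),-5.1))
E
```

```text
18.6 [ 0.43935903 -0.17368177  0.2009744 ] [-90.5125809    0.09749155  -5.25747721] (array([ 0.07, 15.24,  0.31]), array([ 0.009, -0.003, -0.002]))
```

>>> {"fn": "arm_command", "kwargs": {"series": [[[0.1, 2, 0.2, 0, 0, 0, -1], [0.1, 6, 0.2, 0, 0, 0, -1], [0.1, 10, 0.2, 0, 0, 0, -1], [0.1, 13, 0.2, 0, 0, 0, -1], [0.1, 14.2, 0.2, 0, 0, 0, -1], [0.1, 14.7, 0.2, 0, 0, 0, -1], [0.1, 14.9, 0.2, 0, 0, 0, -1], [0.1, 14.9, 0.2, 0, 0, 0, -1]]]}}

```text
clock: 19.4
tcp_pos: [0.4408, -0.1733, 0.0531]
tool_rot: [-90.5, -0.0, -5.3]
contact_force: [0.7, -0.4, -1.8]
opening: 0.0248
```

>>> {"fn": "arm_command", "kwargs": {"series": [[[0, 0.1, 0, 0, 0, 0, -1], [0, 0.2, 0, 0, 0, 0, -1], [0, 0.2, 0, 0, 0, 0, -1]]]}}

```text
clock: 19.7
tcp_pos: [0.441, -0.1734, 0.0514]
tool_rot: [-90.6, -0.0, -5.3]
contact_force: [-0.1, 0.3, -2.3]
opening: 0.025
```

>>> {"fn": "arm_command", "kwargs": {"series": [[[0, 0.1, 0, 0, 0, 0, -1], [0, 0.2, 0, 0, 0, 0, -1], [0, 0.25, 0, 0, 0, 0, -1], [0, 0.25, 0, 0, 0, 0, -1]]]}}

```text
clock: 20.1
tcp_pos: [0.4409, -0.1734, 0.0488]
tool_rot: [-90.6, -0.0, -5.3]
contact_force: [1.1, -0.2, -2.1]
opening: 0.025
```

>>> {"fn": "arm_command", "kwargs": {"series": [[[0, 0.1, 0, 0, 0, 0, -1], [0, 0.1, 0, 0, 0, 0, -1]]]}}

```text
clock: 20.3
tcp_pos: [0.441, -0.1734, 0.0484]
tool_rot: [-90.6, -0.0, -5.3]
contact_force: [-3.8, 0.5, 10.7]
opening: 0.0252
```

Contact at TCP z 0.0484, against 0.0486 at pick-up. I'll relieve, release and rise.

>>> {"fn": "arm_command", "kwargs": {"series": [[[0, 0, 0, 0, 0, 0, -1], [0, 0, 0, 0, 0, 0, -1], [0, 0, 0, 0, 0, 0, 0.4], [0, 0, 0, 0, 0, 0, 0.4], [0, 0, 0, 0, 0, 0, 0.4], [0, 0, 0, 0, 0, 0, 0.4], [0, 0, 0, 0, 0, 0, 0.4]]]}}

```text
clock: 21.0
tcp_pos: [0.441, -0.1734, 0.0484]
tool_rot: [-90.6, -0.0, -5.2]
contact_force: [0.5, -0.1, -0.7]
opening: 0.0594
```

>>> {"fn": "arm_command", "kwargs": {"series": [[[0, -1, 0, 0, 0, 0, 0.4], [0, -3, 0, 0, 0, 0, 0.4], [0, -6, 0, 0, 0, 0, 0.4], [0, -10, 0, 0, 0, 0, 0.4], [0, -14, 0, 0, 0, 0, 0.4], [0, -18, -3, 0, 0, 0, 0.4], [0, -20, -8, 0, 0, 0, 0.4], [0, -20, -13, 0, 0, 0, 0.4]]]}}

```text
clock: 21.8
tcp_pos: [0.4299, -0.2987, 0.2539]
tool_rot: [-90.8, -0.3, -5.2]
contact_force: [0.6, 0.3, -1.1]
opening: 0.0602
```

>>> {"fn": "arm_command", "kwargs": {"series": [[[-2, 0, -5, 0, 0, 0, 0.4], [-4, 0, -10, 0, 0, 0, 0.4], [-6, 0, -14, 0, 0, 0, 0.4], [-6, 0, -14, 0, 0, 0, 0.4], [-6, 0, -14, 0, 0, 0, 0.4]]]}}

```text
clock: 22.3
tcp_pos: [0.3568, -0.4333, 0.2557]
tool_rot: [-90.7, -0.3, -5.3]
contact_force: [1.2, 0.0, 0.3]
opening: 0.0597
```

```bash
python3 - <<'E'
from h import *
t=snap("top","pics/t9.png");s=snap("side","pics/s9.png")
a=cv2.resize(t["image"][150:310,190:520],None,fx=2.4,fy=2.4,interpolation=2);b=cv2.resize(s["image"][170:290,220:495],None,fx=2.88,fy=2.88,interpolation=2)[:,:792]
b=b[:216] if 0 else cv2.resize(s["image"][180:270,230:450],(792,216),interpolation=2) if 0 else cv2.resize(s["image"][175:265,230:560],(792,216),interpolation=2)
cv2.imwrite("pics/c9.png",np.vstack([a,b])[:,:,::-1]);print(a.shape,b.shape)
st=r.state();print(st["clock"],st["tcp_pos"],st["opening"],st["contact_force"])
E
```

```text
(384, 792, 3) (216, 792, 3)
22.4 [ 0.35806137 -0.43193893  0.25581263] 0.059543406958054046 [ 0.45648941 -0.68200745 -1.42522639]
```

View pics/c9.png

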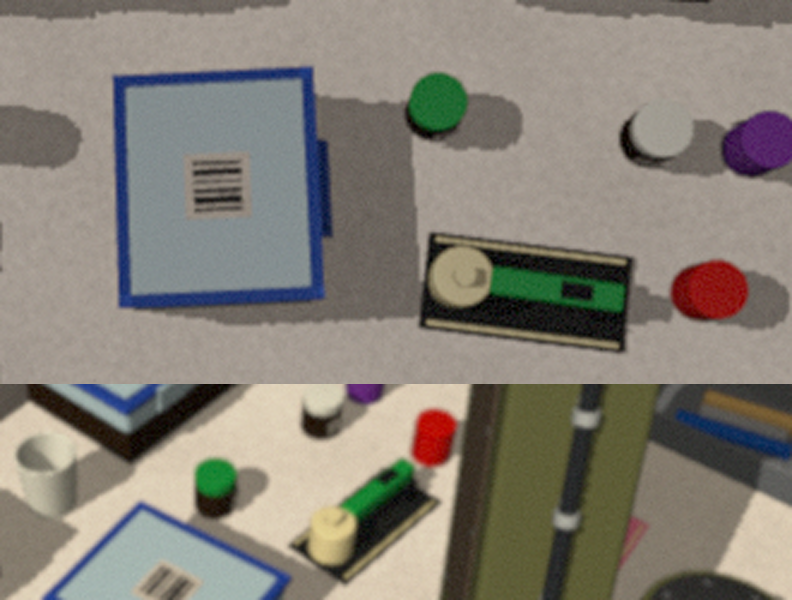

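The lid is shut. The reader stands level on the pad with its head at (461,276), against (460,281) at the start, so about 5 mm across and still in line. The other jars look unmoved. Handing in.

```bash
python3 -c "
from h import *
print(r.hand_in(), r.state()['clock'])"
```

```text
the job is handed in; nothing more can be done
the job is handed in; nothing more can be done
```

The job is done and handed in at about 22.4 s of the 72 s allowed. The hand-in reports no verdict, so this rests on my own checks.

- **Jar:** I lowered the orange-capped jar into the empty half of the box until the floor carried it, then let go. A picture taken before the lid closed showed the orange cap in that half, partly hidden by the lid.
- **Lid:** I swung it shut and pressed the front edge. The force rose at the latch, then dropped to nothing, and the lid stopped firmly at the expected shut height. The picture afterwards shows it flat.
- **Reader:** I held it level about 4 cm above the label, within about 5 mm of centre, for about 1.6 s. I then set it down at almost the same height I picked it up from. The last picture shows it level and in line on the pad, about 5 mm to one side of where it started, inside the 22 mm limit.
- **Other things:** the green, white, purple and red jars and the beaker look unmoved in the last picture. The wash bottle, spatula and spray can weren't in that picture, so I didn't check them at the end.

**Checks that were off:**
- **Lid press:** the reading briefly reached 43 N, above the 5–10 N the latch needs. The 40 N limit is for the arm and gripper body, and I was pressing with the fingertips.
- **Side camera:** its points came out about 2–3 px (4–6 mm) off my predictions, which is within the tolerances.

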